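Shut a food tub in the lever lid press

ROBOT

A 7-joint arm with a two-finger parallel gripper is mounted at the origin on a cart in front of the work surface, level with it; the furniture and walls round the work are solid. World frame = base frame: x ahead of the robot, y to its left, z up, the work surface at z = 0. Lengths are in m, angles in rad, forces in N, time in s.
With the tool pointing down it reaches from about 0.4 to 0.85 m from the base axis. Payload 4.5 kg.
Tool frame: the origin (TCP) lies on the centre line of the jaws, within the pads' length; the fingertips stand r.tip_extent ahead of it and the grasp point (between the pads) is the TCP (r.tip_extent is the distance from the TCP to the fingertips, in m); z points along the fingers, y is the line along which they close (so a half turn about z gives the same grasp; the last joint's range is limited). The gripper opens to 88 mm and grips with 3 to 60 N. Pads are 18 mm wide; open, the fingers measure 123 mm over their backs; the gripper's body (75 mm by 187 mm) begins 45 mm behind the grasp point.
Start: joints at [0.034, 0.689, -0.195, 1.565, 0.157, 0.902, -0.215], TCP at [0.625, 0, 0.219] pointing down, gripper open.
Joint ranges: [-3.01, 3.01], [-0.46, 2.08], [-1.47, 1.51], [0.13, 2.56], [-1, 4.14], [0.04, 2.09], [-2.66, 2.66]. Speed limits (rad/s): [2.57, 2.57, 3.14, 3.14, 3.14, 3.14, 3.14].

INTERFACE

Orientations are given as a unit quaternion [x, y, z, w].
In Python, from plant import sensors, vision, finish_job, r gives the robot as it stands. The module is installed in compiled form; this text tells all that it offers.
- The arm moves only by the tool step_arm, never from a script. Its argument "steps" is a list of rows, each a list of 2 entries, a list of its own where there are three numbers: the shift along the tool's x, y, z in cm, then the turn, a rotation vector about the tool's x, y, z in degrees. A call has 1 to 12 rows; each row shifts and turns the commanded pose from where the row before left it, along the tool's axes as they then stand; what a row does not reach is not made up. A row lasts 1/8 s, in which the tool goes at most 62.5 mm and 10.7 degrees, less where a joint would pass 70% of its speed; a pose out of reach is approached as far as the arm can. A call with a gripper value outside its range is refused whole. "claw" is the opening, from -1 (shut) to 1 (fully open), set as the call begins (left out, the last holds). The fingers move at their own pace and stop on an object; "grip_force" is the grip in N (left out, the last holds). Time passes only in rows, so rows that do not move let the fingers close. It gives the time, the measured TCP pose, the force, the opening and the grip force at its end, in the units of the state.
- sensors.get_state(): the state, without advancing time (a new reading comes with each control period).
- vision.snapshot(name): name is "scene" or "side" or "wrist"; returns a dict with "img" (480x640x3 uint8, red, green, blue), "fx", "fy", "cx", "cy" (pixels), "position" and "rotation" of the camera in the world. Camera axes: x right, y down, z forward; pixel columns grow to the right and rows downward; lengths in m; the calibration is good to about 2 mm. A picture is of the moment at which its call begins. There is no depth.
- finish_job(): hands the job in; it is judged then, once.
The state is a dict: "clock": time; "q": joint angles; "qd": joint speeds; "joint_torque": joint torques, N m; "tool_pos": TCP position; "eef_rot": TCP orientation; "contact_force": force on the tool from outside, world axes, zero at the start; "moment": the same for the moment, N m; "opening": opening from 0.0 (shut) to 1.0 (fully open); "finger_force": force on a finger pad.
Only numpy, scipy, OpenCV 4.12 (cv2) and the standard library are available. Lean on these libraries where they do the work, as an engineer would, in place of code of your own. Each camera call takes 0.05 s, during which the arm holds its last target. There are 200 camera calls.

TASK

Push the blue-lidded food tub along the table into the corner of the lid press, until it sits against both the back fence and the left fence. Then flip the red-barred press lever over toward the tub, past its centre, so that it snaps over and presses the tub's lid fully shut. Only push with the fingers: do not lift the tub, do not press the lid down by hand, and leave the tomato, lemon, garlic and olive jar where they are.

Things in the scene. Friction and masses are not known exactly. Their poses are not given: they have to be found in the camera images.
- press: Lid press, fixed to the table. Origin on the table under the lever pivot (85 mm up, axis along y); +x to the back, +y to its left. Tub nest in front, on the bare table: back fence, front face at x = -20 mm (y -151 to +89); left fence, inner face at y = +85 mm (x -122 to -14); both 6 mm thick, 50 mm high. Open to front and right. Two red cheeks at the pivot: x -17 to +21, y +-28, 102 mm high.
- nest (a point): Point on the table, fixed to the press at x = -72 mm, y = 0 of its frame and turned with it: the tub's origin comes here when the tub is home against both fences, its long side along the back fence. Below the lever's pad when the lever is over.
- press_lever (a joint): Lever angle (rad). 0 = open at rest: handle leans back (press +x) 0.5 from upright, presser arm up. Grows as the handle swings forward (press -x, over the tub). A spring drives it away from 0.5 (handle upright) either way: short of it it falls back, past it it snaps over by itself. About 1.0 = pad on the shut lid of a tub that is home; 1.06 = stop. About 7 N at the bar moves it off its open stop.
- lever_bar (a point): Centre of the red handle bar on the lever: round, 20 mm thick, 90 mm long along the press's y, 100 mm from the pivot, on a 12 mm rod. Press frame: open at x = +48, height 173 mm; upright x = 0, 185 mm; over x = -48, 173 mm. Free space behind it. The presser arm reaches 72 mm from the pivot to a 34 mm pad; with the lever open both stay above 120 mm over the tub.
- tub: Loose clear food tub with blue lid, 60 mm high with the lid shut, about 0.5 kg. Origin at the centre of its underside, long side along its y. Widest is the flat blue bumper band round its walls, 104 x 170 mm (x by y), 20 to 46 mm up; the lid (100 x 166, 10 mm thick) lies 2 mm inside it. It starts in front of and to the right of the nest, turned up to 0.15 rad against the press.
- tub_lid (a joint): How far the blue lid stands above fully shut (m). 0 = shut; it starts 4 to 7 mm up and stays there until pressed down.
- tomato: Loose tomato, 74 x 72 x 69 mm, bystander. Origin at the centre of its underside.
- lemon: Loose lemon, 71 x 53 x 51 mm, bystander. Origin at the centre of its underside.
- garlic: Loose garlic bulb, 53 x 54 x 53 mm, bystander. Origin at the centre of its underside.
- olive_jar: Loose glass jar of olives with a black cap, 64 mm across, 94 mm high, bystander. Origin at the centre of its underside.
There are look-alikes about, which are no part of the job. What is shaped like the tub but brown or orange is not meant.

How it is judged:
On the way, in this order (a step that is already met when the one before it is completed fails the run):
1. the tub sits against both fences (within 10 mm, square within 0.1 rad), lid still up and lever still open (x of tub in the frame of press above -0.082 m and y of tub in the frame of press above -0.01 m and angle between the x axis of tub and the x axis of press, either way round below 0.1 rad and value of joint tub_lid above 0.0025 m and value of joint press_lever below 0.2 rad), for 0.2 s.
2. the lever has snapped over and the lid is shut (value of joint press_lever above 0.95 rad and value of joint tub_lid below 0.0015 m), for 0.2 s.
At the end, for the whole second after the job is handed in: The tub stands at rest on the table against both fences (each gap under 10 mm, square within 0.1 rad), the lever is over and rests on the lid (0.95 to 1.045 rad), and the lid is down to within 1.5 mm of fully shut (all of step 2 and x of tub in the frame of press above -0.082 m and y of tub in the frame of press above -0.01 m and angle between the x axis of tub and the x axis of press, either way round below 0.1 rad and height (world z) of tub below 0.006 m and linear speed of tub below 0.02 m/s and value of joint press_lever below 1.045 rad); the robot touches nothing.
It fails at once if the tub is lifted or tipped (height (world z) of tub above 0.015 m or angle between tub's own z axis and vertical above 0.2 rad).
It fails at once if the lid is pulled up off the tub (value of joint tub_lid above 0.015 m).
It fails at once if the lid is pressed down by hand, before the lever is past its centre (value of joint tub_lid below 0.002 m and value of joint press_lever below 0.55 rad).
It fails at once if a bystander is moved or lifted (distance of any of tomato, lemon, garlic, olive_jar from where it was at the start of the episode above 0.02 m).
It also fails if it takes over 64 s, if anything falls off the work surface, if the arm or the gripper's body presses on something with over 40 N, if the wrist force passes 120 N, or if a joint passes its speed limit or range.

## Working session

There is one attempt and no reset: what is moved stays moved. The work goes in short steps, Python scripts to look and compute and a tool call to move; the robot and the scene stay as the last step left them, time stands still between calls to the robot, and variables do not carry over. Pictures are saved under pics/ and viewed, at most 10 in all, crops included, and the job is handed in when it is done.

Besides the shell and the picture viewer there is one more tool, called after "Call:" by a JSON object that holds its "method" and its "body", one argument or row to a line. step_arm: Moves the arm, as the interface text tells. Its arguments: {"type":"object","properties":{"steps":{"type":"array"},"claw":{"type":"number"},"grip_force":{"type":"number"}},"required":["steps"]}

```bash
mkdir -p pics; cat > h.py <<'E'
import numpy as np, cv2
from plant import sensors, vision, r
def snap(n,f=None):
    s=vision.snapshot(n)
    if f: cv2.imwrite('pics/'+f,s['img'][:,:,::-1])
    return s
def cast(s,uv,z):
    uv=np.atleast_2d(uv).astype(float)
    d=np.c_[(uv[:,0]-s['cx'])/s['fx'],(uv[:,1]-s['cy'])/s['fy'],np.ones(len(uv))]@np.array(s['rotation']).T
    p=np.array(s['position']); return p+d*((z-p[2])/d[:,2])[:,None]
def proj(s,P):
    c=(np.atleast_2d(P)-s['position'])@np.array(s['rotation'])
    return np.c_[c[:,0]/c[:,2]*s['fx']+s['cx'],c[:,1]/c[:,2]*s['fy']+s['cy']]
E
python3 - <<'E'
from h import *
a=snap('scene');b=snap('side')
cv2.imwrite('pics/scene.png',a['img'][:,:,::-1]);cv2.imwrite('pics/side.png',b['img'][:,:,::-1])
for s in (a,b): print(s['fx'],s['cx'],s['cy'],s['position'],np.round(s['rotation'],3).tolist())
st=sensors.get_state();print(st['tool_pos'],st['eef_rot'],st['clock'],r.tip_extent)
E
```

```text
544.2159109475949 322.90833900369614 237.26872535184833 [-0.05726342  0.91744994  1.16834441] [-0.258, 0.881, -0.383, 0.105]
433.83854431209636 314.90039493970045 233.25068963442274 [0.05576522 1.00800474 0.56414766] [-0.168, 0.809, -0.549, 0.123]
[ 6.24406819e-01 -5.72363843e-05  2.18086007e-01] [ 7.07079404e-01  7.07133675e-01 -6.33377215e-04 -5.29840183e-04] 0.1 0.019
```

View pics/scene.png

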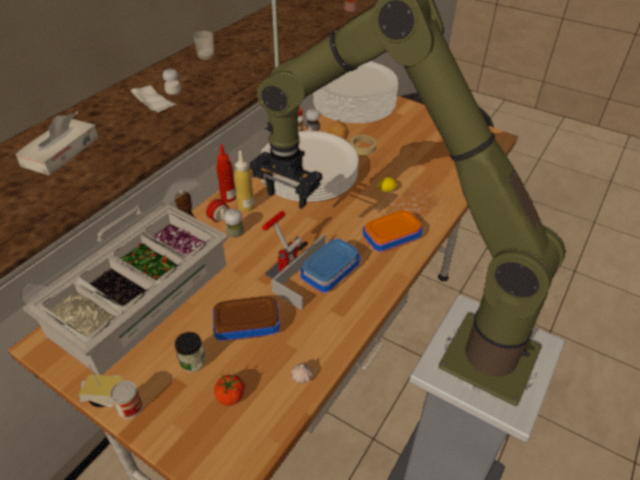

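View pics/side.png

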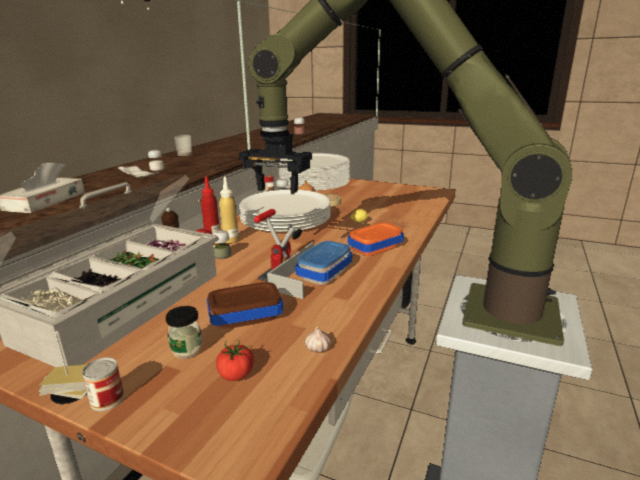

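Candidates shaped like the tub: the blue lid in scene at (330,264), the orange one at (393,230) and the brown one at (246,318). The blue-lidded one at (330,264), next to the press at (290,265), fits the description. I'll confirm it in one enlarged crop.

```bash
python3 - <<'E'
from h import *
a=cv2.imread('pics/scene.png')[190:330,210:440];b=cv2.imread('pics/side.png')[190:310,220:420]
A=cv2.resize(a,(575,350),interpolation=cv2.INTER_CUBIC);B=cv2.resize(b,(400,240),interpolation=cv2.INTER_CUBIC)
o=np.zeros((600,780,3),np.uint8);o[:350,:575]=A;o[355:595,:400]=B
cv2.imwrite('pics/crop.png',o)
for n in('scene','side'):
    s=snap(n);h=cv2.cvtColor(s['img'],cv2.COLOR_RGB2HSV)
    m=cv2.inRange(h,(95,90,60),(125,255,255))
    k,l,st,c=cv2.connectedComponentsWithStats(m)
    for i in range(1,k):
        if st[i,4]>100: print(n,'blue',st[i],c[i].round(1))
    m=cv2.inRange(h,(0,150,80),(6,255,255))|cv2.inRange(h,(172,150,80),(180,255,255))
    k,l,st,c=cv2.connectedComponentsWithStats(m)
    for i in range(1,k):
        if st[i,4]>40:
            print(n,'red',st[i],c[i].round(1),cast(s,c[i],.173).round(3))
E
```

```text
scene blue [363 229  59  22 303] [391.7 240.9]
scene blue [ 301  240   59   52 1670] [329.7 263.3]
scene blue [215 321  64  19 438] [247.4 332.9]Traceback (most recent call last):
  File "<stdin>", line 16, in <module>
  File "h.py", line 9, in cast
    d=np.c_[(uv[:,0]-s['cx'])/s['fx'],(uv[:,1]-s['cy'])/s['fy'],np.ones(len(uv))]@np.array(s['rotation']).T
      ~~~~~~~~~~~~~~~~~~~~~~~~~~~~~~~~~~~~~~~~~~~~~~~~~~~~~~~~~~~~~~~~~~~~~~~~~~~^~~~~~~~~~~~~~~~~~~~~~~~~~
ValueError: matmul: Input operand 1 has a mismatch in its core dimension 0, with gufunc signature (n?,k),(k,m?)->(n?,m?) (size 4 is different from 3)
```

View pics/crop.png

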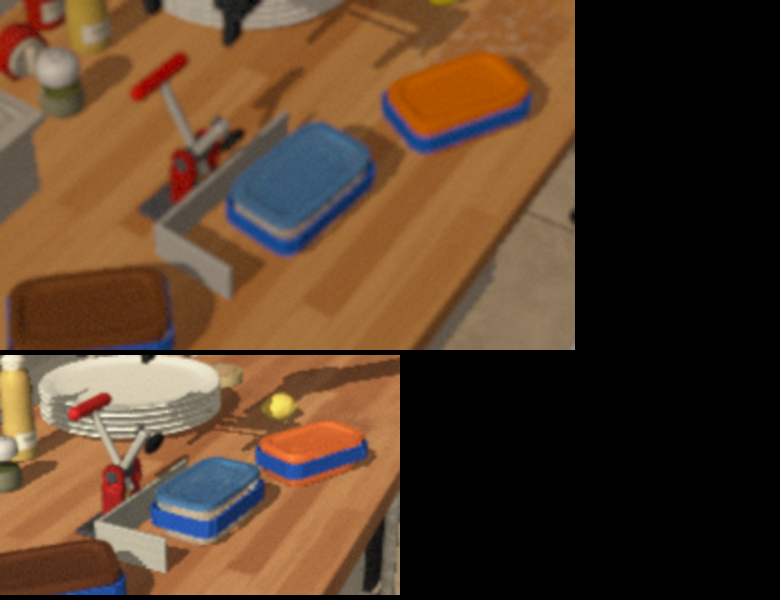

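The crop confirms it: the blue-lidded tub is at scene (330,264), beside the press with the red bar at scene (274,220). The orange and brown ones are look-alikes.

```bash
sed -i '2a from scipy.spatial.transform import Rotation as R' h.py; sed -i "s/    s=vision.snapshot(n)/&; s['rotation']=R.from_quat(s['rotation']).as_matrix()/" h.py
python3 - <<'E'
from h import *
for n in('scene','side'):
    s=snap(n);h=cv2.cvtColor(s['img'],cv2.COLOR_RGB2HSV)
    m=cv2.inRange(h,(95,90,60),(125,255,255))
    k,l,st,c=cv2.connectedComponentsWithStats(m)
    x,y=(330,258) if n=='scene' else (325,256)
    i=l[y,x]; sat=h[...,1][l==i]
    print(n,st[i],np.percentile(sat,[5,25,50,75,95]))
    mm=((l==i)&(h[...,1]<215)).astype(np.uint8)
    cs=max(cv2.findContours(mm,0,1)[0],key=cv2.contourArea)
    P=cast(s,cs[:,0],.065)[:,:2]
    q=cv2.minAreaRect((P*1000).astype(np.float32)); print('lid rect mm',q)
    m=cv2.inRange(h,(0,150,60),(6,255,255))|cv2.inRange(h,(172,150,60),(180,255,255))
    k,l,st,c=cv2.connectedComponentsWithStats(m)
    for i in range(1,k):
        if st[i,4]>30: 
            ys,xs=np.where(l==i);e=cv2.minAreaRect(np.c_[xs,ys].astype(np.float32))
            print(n,'red',st[i],c[i].round(1),cast(s,c[i],.173).round(3)[0],cast(s,cv2.boxPoints(e),.173).round(3)[:,:2].tolist())
    if n=='scene':
        print('fence',cast(s,[[272.8,280.4],[303.2,297.2],[324.8,236]],.05).round(3))
    for nm,p in dict(scene=[('tomato',229,398),('garlic',302,377),('lemon',389,188),('jar',190,365)]).get(n,[]) if 0 else ([('tomato',229,398),('garlic',302,377),('lemon',389,188),('jar',190,365)] if n=='scene' else []):
        pass
    if n=='scene': print(cast(s,[[229,398],[302,377],[389,188],[190,365],[393,235]],.02).round(3))
E
```

```text
scene [ 301  240   59   52 1678] [105. 118. 125. 134. 209.]
lid rect mm ((484.30999755859375, -4.701927185058594), (191.27410888671875, 121.03247833251953), 82.29607391357422)
scene red [206 144  29  77 817] [222.  181.3] [ 0.882 -0.029  0.173] [[0.816, 0.126], [1.019, -0.18], [0.935, -0.201], [0.746, 0.105]]
scene red [263 212  22  18 132] [273.1 220.4] [0.65  0.03  0.173] [[0.663, 0.067], [0.655, -0.017], [0.637, -0.007], [0.645, 0.076]]
scene red [293 247   5  11  32] [295.1 251.8] [0.53  0.099 0.173] [[0.526, 0.118], [0.543, 0.084], [0.534, 0.081], [0.517, 0.115]]
scene red [278 250  11  21 156] [282.6 260.1] [0.539 0.141 0.173] [[0.571, 0.118], [0.549, 0.104], [0.508, 0.162], [0.529, 0.176]]
scene red [234 382  11  18 100] [239.4 389.6] [0.398 0.494 0.173] [[0.418, 0.488], [0.403, 0.474], [0.375, 0.501], [0.39, 0.515]]
scene red [123 405  17  11  89] [131.  410.5] [0.55  0.646 0.173] [[0.562, 0.656], [0.551, 0.63], [0.536, 0.636], [0.546, 0.662]]
fence [[ 0.59   0.124  0.05 ]
 [ 0.486  0.129  0.05 ]
 [ 0.566 -0.107  0.05 ]]Traceback (most recent call last):
  File "<stdin>", line 21, in <module>
ValueError: too many values to unpack (expected 2)
```

The rotation is a quaternion; that's fixed. A rough press fit gives origin about (0.600,0.036) and yaw about -0.1, with the tub near (0.48,-0.01). I'll check with the wrist camera.

```bash
python3 - <<'E'
from h import *
s=snap('wrist','wrist1.png');print(s['position'],s['rotation'].round(3).tolist(),s['fx'])
s=snap('scene'); print(cast(s,[[229,398],[302,377],[389,188],[190,365],[393,235],[246,325]],.02).round(3)[:,:2])
E
```

```text
[0.62551317 0.07789547 0.38441991] [[1.0, -0.001, -0.001], [-0.001, -0.953, -0.302], [-0.001, 0.302, -0.953]] 348.4967724784656
[[ 0.475  0.459]
 [ 0.362  0.32 ]
 [ 0.526 -0.458]
 [ 0.613  0.44 ]
 [ 0.407 -0.254]
 [ 0.573  0.269]]
```

View pics/wrist1.png

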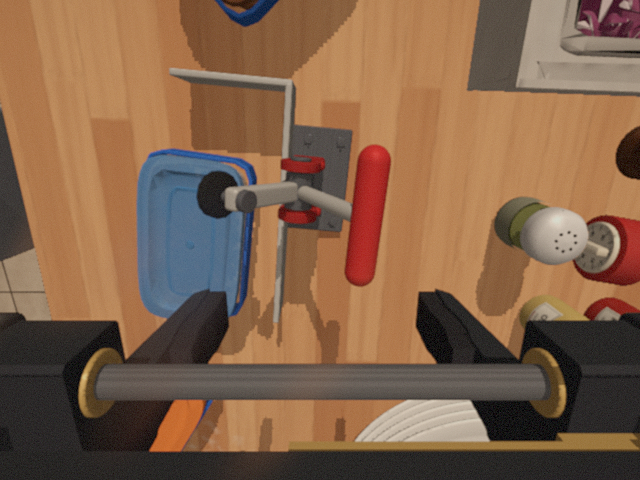

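The wrist view shows the tub lid spanning (147,160)–(240,308). The fence corner is at (290,84), the left fence end at (172,70), the back fence end at (277,322) and the bar ends at (374,148) and (360,283). Converting these.

```bash
python3 - <<'E'
from h import *
s=snap('wrist');h=cv2.cvtColor(s['img'],cv2.COLOR_RGB2HSV)
f=cast(s,[[290,84],[172,70],[277,322]],.05)[:,:2];print('fence',f.round(4).tolist())
b=cast(s,[[373,158],[361,275]],.176)[:,:2];print('bar ends',b.round(4).tolist())
yv=f[0]-f[2];th=np.arctan2(-yv[0],yv[1]);yb=b[0]-b[1];print('yaw fence',th,'bar',np.arctan2(-yb[0],yb[1]),'left',np.arctan2(*(f[0]-f[1])[::-1]))
m=cv2.inRange(h,(95,90,60),(125,255,255));k,l,st,c=cv2.connectedComponentsWithStats(m);i=l[200,170]
v=h[l==i];print(np.percentile(v,[5,25,50,75,95],axis=0).tolist(),h[170,250],h[250,250])
mm=((l==i)&(h[...,1]<200)).astype(np.uint8);mm[:, :]&=1
mm=cv2.morphologyEx(mm,cv2.MORPH_OPEN,np.ones((5,5)))
cs=max(cv2.findContours(mm,0,1)[0],key=cv2.contourArea);print(cv2.boundingRect(cs))
q=cv2.minAreaRect((cast(s,cs[:,0],.065)[:,:2]*1000).astype(np.float32));print(q)
print('corners',cast(s,[[147,160],[245,172],[145,305],[235,308]],.065)[:,:2].round(3).tolist())
for T in np.linspace(-.1,-.1,1):
    Rm=np.array([[np.cos(T),-np.sin(T)],[np.sin(T),np.cos(T)]])
    O=[f[0]-Rm@[-.017,.088], f[2]-Rm@[-.017,-.151], f[1]-Rm@[-.122,.088], b.mean(0)-Rm@[.048,0]]
    print(np.round(O,4).tolist())
E
```

```text
fence [[0.5977, 0.1195], [0.4953, 0.1308], [0.5767, -0.1168]]
bar ends [[0.6554, 0.0643], [0.6508, -0.0093]]
yaw fence -0.0884112993822746 bar -0.06249385355046425 left -0.11005703553708499
[[103.0, 91.0, 118.0], [104.0, 96.0, 133.0], [105.0, 101.0, 136.0], [106.0, 107.0, 139.0], [108.0, 166.0, 143.0]] [109 183  95] [170  50  76]
(149, 164, 89, 128)
((505.59002685546875, -9.70684814453125), (78.27716064453125, 125.3103256225586), 2.6747312545776367)
corners [[0.469, 0.056], [0.556, 0.045], [0.445, -0.088], [0.537, -0.092]]
[[0.6058, 0.0302], [0.6087, 0.0317], [0.6079, 0.0311], [0.6053, 0.0323]]
```

```bash
python3 - <<'E'
from h import *
s=snap('scene');h=cv2.cvtColor(s['img'],cv2.COLOR_RGB2HSV)
m=cv2.inRange(h,(6,190,150),(16,255,255));m[:, :350]=0;m[:200]=0
k,l,st,c=cv2.connectedComponentsWithStats(m);i=1+st[1:,4].argmax();print(st[i])
ys,xs=np.where(l==i);P=cast(s,np.c_[xs,ys],.062)[:,:2]*1000
q=cv2.minAreaRect(P.astype(np.float32));print(q,cv2.boxPoints(q).round())
E
```

```text
[ 366  210   55   33 1183]
((411.73614501953125, -251.15689086914062), (168.7340545654297, 106.93782043457031), 59.636837005615234) [[ 323. -297.]
 [ 415. -351.]
 [ 501. -205.]
 [ 408. -151.]]
```

Call:
{"method": "step_arm", "body": {
  "steps": [
    [[-3.85,-3.4,0],[0,0,5.3]],
    [[-3.85,-3.4,0],[0,0,0]],
    [[-3.85,-3.4,0],[0,0,0]],
    [[-3.85,-3.4,0],[0,0,0]],
    [[0,0,0],[0,0,0]],
    [[0,0,0],[0,0,0]]
  ],
  "claw": 0
}}

```text
clock: 1.15
tool_pos: [0.4797, -0.1436, 0.2192]
eef_rot: [0.739, 0.674, 0.001, 0.0]
contact_force: [-0.4, 0.2, 0.9]
opening: 0.499
finger_force: 0.0
```

Call:
{"method": "step_arm", "body": {
  "steps": [
    [[0.3,1.6,0],[0,0,0]],
    [[0,0,4.6],[0,0,0]],
    [[0,0,4.6],[0,0,0]],
    [[0,0,4.6],[0,0,0]],
    [[0,0,4.4],[0,0,0]],
    [[0,0,0],[0,0,0]],
    [[0,0,0],[0,0,0]]
  ]
}}

```text
clock: 2.02
tool_pos: [0.4965, -0.1418, 0.0378]
eef_rot: [0.739, 0.674, 0.001, 0.001]
contact_force: [0.1, 1.1, -0.2]
opening: 0.5
finger_force: 0.0
```

```bash
python3 - <<'E'
from h import *
a=snap('scene')['img'][180:330,210:440];w=snap('wrist')['img']
o=np.zeros((360,800,3),np.uint8);o[:240,:368]=cv2.resize(a,(368,240),interpolation=2);o[:324,370:]=cv2.resize(w,(430,324))
cv2.imwrite('pics/p5.png',o[:,:,::-1])
E
```

```text
(no output)
```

View pics/p5.png

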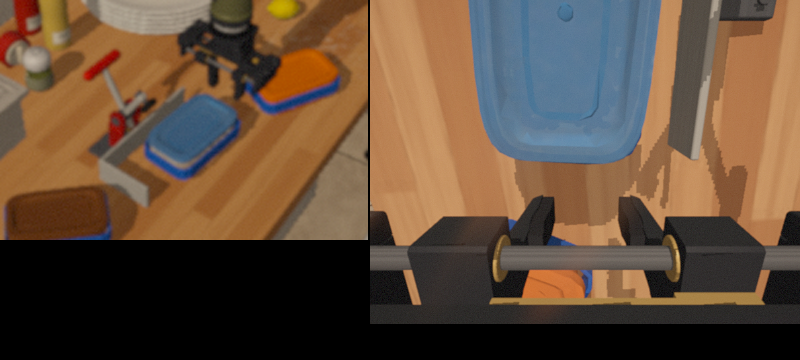

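The fingers stand behind the tub's right end, with the tub about 1 cm toward −x of the jaw centre. I'll shift and push +y.

Call:
{"method": "step_arm", "body": {
  "steps": [
    [[0,-1.0,0],[0,0,0]],
    [[1,0,0],[0,0,0]],
    [[1,0,0],[0,0,0]],
    [[1,0,0],[0,0,0]],
    [[1,0,0],[0,0,0]],
    [[1,0,0],[0,0,0]],
    [[1,0,0],[0,0,0]],
    [[1,0,0],[0,0,0]],
    [[0.5,0,0],[0,0,0]],
    [[0,0,0],[0,0,0]]
  ]
}}

```text
clock: 3.38
tool_pos: [0.4921, -0.0658, 0.0368]
eef_rot: [0.739, 0.674, 0.0, -0.0]
contact_force: [0.5, -0.1, 0.9]
opening: 0.502
finger_force: 0.3
```

```bash
python3 - <<'E'
from h import *
a=snap('scene')['img'][180:330,210:440];w=snap('wrist')['img']
o=np.zeros((360,800,3),np.uint8);o[:240,:368]=cv2.resize(a,(368,240),interpolation=2);o[:324,370:]=cv2.resize(w,(430,324))
cv2.imwrite('pics/p6.png',o[:,:,::-1])
E
```

```text
(no output)
```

View pics/p6.png

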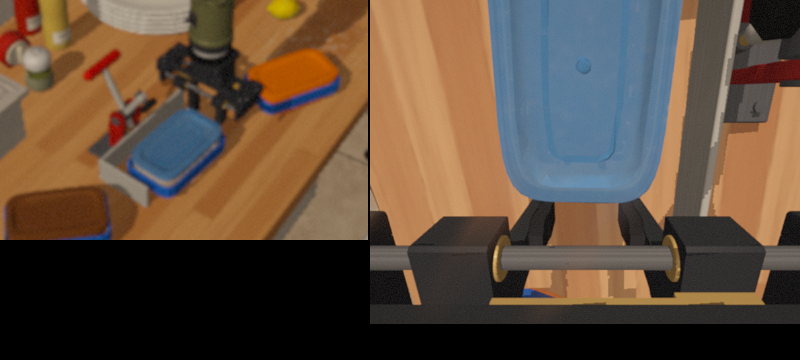

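The tub is square and close to the left fence, at about scene-crop (175,150). I'll push on in small steps until contact force shows.

Call:
{"method": "step_arm", "body": {
  "steps": [
    [[0.4,0,0],[0,0,0]],
    [[0.3,0,0],[0,0,0]],
    [[0.3,0,0],[0,0,0]],
    [[0,0,0],[0,0,0]]
  ]
}}

```text
clock: 3.98
tool_pos: [0.4929, -0.0566, 0.0368]
eef_rot: [0.739, 0.674, 0.0, -0.0]
contact_force: [-0.4, -1.6, 0.3]
opening: 0.505
finger_force: 0.8
```

Call:
{"method": "step_arm", "body": {
  "steps": [
    [[0.3,0,0],[0,0,0]],
    [[0.3,0,0],[0,0,0]],
    [[0,0,0],[0,0,0]]
  ]
}}

```text
clock: 4.35
tool_pos: [0.4936, -0.0504, 0.0368]
eef_rot: [0.739, 0.674, 0.0, -0.0]
contact_force: [-0.5, -0.2, -1.0]
opening: 0.503
finger_force: 0.8
```

Call:
{"method": "step_arm", "body": {
  "steps": [
    [[0.3,0,0],[0,0,0]],
    [[0,0,0],[0,0,0]]
  ]
}}

```text
clock: 4.6
tool_pos: [0.4935, -0.0497, 0.0369]
eef_rot: [0.74, 0.673, -0.001, 0.001]
contact_force: [-0.7, -5.4, -0.9]
opening: 0.498
finger_force: 2.9
```

Call:
{"method": "step_arm", "body": {
  "steps": [
    [[0.3,0,0],[0,0,0]],
    [[0,0,0],[0,0,0]]
  ]
}}

```text
clock: 4.85
tool_pos: [0.4934, -0.0494, 0.0369]
eef_rot: [0.74, 0.672, -0.002, 0.002]
contact_force: [-0.2, -11.5, 0.7]
opening: 0.498
finger_force: 5.5
```

Contact with the left fence at 11 N. Next I back off, rise, turn the gripper 90° and go round to the tub's front.

Call:
{"method": "step_arm", "body": {
  "steps": [
    [[-2.5,0,0],[0,0,0]],
    [[0,0,-5],[0,0,0]],
    [[0,0,-5],[0,0,0]],
    [[0,-4.2,0],[0,0,0]],
    [[0,-4.3,0],[0,0,0]],
    [[0,0,0],[0,0,-10]],
    [[0,0,0],[0,0,-10]],
    [[0,0,0],[0,0,-10]],
    [[0,0,0],[0,0,-10]],
    [[0,0,0],[0,0,-10]],
    [[0,0,0],[0,0,-10]],
    [[0,0,0],[0,0,-10]]
  ]
}}

```text
clock: 6.35
tool_pos: [0.4075, -0.061, 0.137]
eef_rot: [0.215, 0.977, 0.001, 0.0]
contact_force: [-0.7, -0.3, -0.2]
opening: 0.5
finger_force: 0.0
```

Call:
{"method": "step_arm", "body": {
  "steps": [
    [[0,0,0],[0,0,-10]],
    [[0,0,0],[0,0,-10]],
    [[0,3.8,0],[0,0,0]],
    [[0,3.8,0],[0,0,0]],
    [[0,3.8,0],[0,0,0]],
    [[0,0,0],[0,0,0]],
    [[0,0,0],[0,0,0]]
  ],
  "claw": 0.6
}}

```text
clock: 7.22
tool_pos: [0.4172, 0.0513, 0.1368]
eef_rot: [0.046, 0.999, -0.0, -0.0]
contact_force: [0.8, 0.2, -0.0]
opening: 0.8
finger_force: 0.0
```

```bash
python3 - <<'E'
from h import *
st=sensors.get_state();print(st['q'])
T=-.093;Rm=np.array([[np.cos(T),-np.sin(T)],[np.sin(T),np.cos(T)]]);O=np.array([.607,.031])
print((np.array(st['tool_pos'][:2])-O)@Rm, R.from_quat(st['eef_rot']).as_matrix().round(3).tolist())
s=snap('wrist','w7.png')
a=snap('scene')['img'][180:330,210:440];w=s['img']
o=np.zeros((360,800,3),np.uint8);o[:240,:368]=cv2.resize(a,(368,240),interpolation=2);o[:324,370:]=cv2.resize(w,(430,324))
cv2.imwrite('pics/p7.png',o[:,:,::-1])
E
```

```text
[ 0.08215523  0.62860832 -0.4901622   2.23137503  0.71225162  0.43769612
  0.48983764]
[-0.19083608  0.00257146] [[-0.996, 0.092, -0.0], [0.092, 0.996, -0.0], [0.0, -0.0, -1.0]]
```

View pics/p7.png

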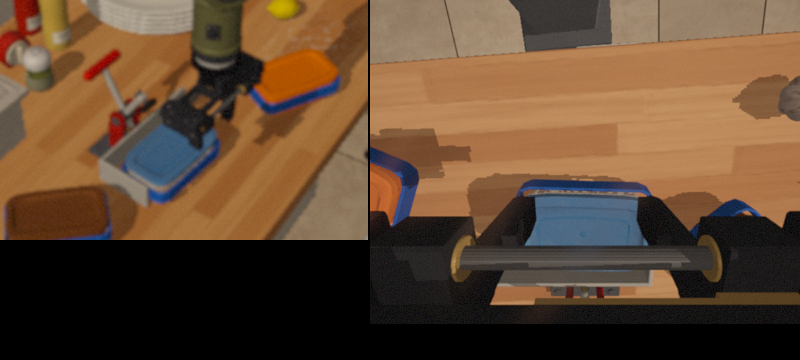

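```bash
python3 - <<'E'
from h import *
s=snap('wrist');h=cv2.cvtColor(s['img'],cv2.COLOR_RGB2HSV)
m=cv2.inRange(h,(95,90,40),(125,255,255))
T=-.093;Rm=np.array([[np.cos(T),-np.sin(T)],[np.sin(T),np.cos(T)]]);O=np.array([.607,.031])
for c in (260,290,320,350,380):
    v=np.where(m[240:,c])[0][0]+240; print(c,v,((cast(s,[[c,v]],.046)[0,:2]-O)@Rm).round(4))
E
```

```text
260 267 [-0.1678 -0.0476]
290 268 [-0.1669 -0.024 ]
320 269 [-0.166  -0.0003]
350 269 [-0.1659  0.0234]
380 274 [-0.1616  0.0474]
```

Tub front edge is at press x ≈ −0.166 and square; the fingers are at −0.191. Descending, then pushing.

Call:
{"method": "step_arm", "body": {
  "steps": [
    [[0.5,0,0],[0,0,0]],
    [[0,0,3.4],[0,0,0]],
    [[0,0,3.3],[0,0,0]],
    [[0,0,3.3],[0,0,0]],
    [[0,0,0],[0,0,0]]
  ]
}}

```text
clock: 8.0
tool_pos: [0.416, 0.0509, 0.0466]
eef_rot: [0.046, 0.999, -0.002, 0.003]
contact_force: [-0.5, -0.3, 1.4]
opening: 0.801
finger_force: 0.0
```

Call:
{"method": "step_arm", "body": {
  "steps": [
    [[-1,0,0],[0,0,0]],
    [[-1,0,0],[0,0,0]],
    [[-1,0,0],[0,0,0]],
    [[-1,0,0],[0,0,0]],
    [[-1,0,0],[0,0,0]],
    [[-0.3,0,0],[0,0,0]],
    [[0,0,0],[0,0,0]]
  ]
}}

```text
clock: 8.88
tool_pos: [0.4695, 0.0461, 0.0485]
eef_rot: [0.047, 0.999, -0.001, 0.004]
contact_force: [0.4, 0.6, -0.5]
opening: 0.796
finger_force: 0.0
```

Call:
{"method": "step_arm", "body": {
  "steps": [
    [[-0.3,0,0],[0,0,0]],
    [[0,0,0],[0,0,0]]
  ]
}}

```text
clock: 9.12
tool_pos: [0.4727, 0.0461, 0.048]
eef_rot: [0.047, 0.999, -0.001, 0.004]
contact_force: [0.4, 0.1, -0.0]
opening: 0.798
finger_force: 0.0
```

Call:
{"method": "step_arm", "body": {
  "steps": [
    [[-0.3,0,0],[0,0,0]],
    [[0,0,0],[0,0,0]]
  ]
}}

```text
clock: 9.38
tool_pos: [0.476, 0.0458, 0.0479]
eef_rot: [0.047, 0.999, -0.001, 0.004]
contact_force: [0.1, 0.1, -0.6]
opening: 0.798
finger_force: 0.0
```

Call:
{"method": "step_arm", "body": {
  "steps": [
    [[-0.3,0,0],[0,0,0]],
    [[0,0,0],[0,0,0]]
  ]
}}

```text
clock: 9.62
tool_pos: [0.479, 0.0455, 0.0479]
eef_rot: [0.047, 0.999, -0.001, 0.004]
contact_force: [0.3, -0.3, 0.2]
opening: 0.799
finger_force: 0.0
```

```bash
python3 - <<'E'
from h import *
s=snap('wrist')
a=snap('scene')['img'][180:330,210:440];w=s['img']
o=np.zeros((360,800,3),np.uint8);o[:240,:368]=cv2.resize(a,(368,240),interpolation=2);o[:324,370:]=cv2.resize(w,(430,324))
cv2.imwrite('pics/p8.png',o[:,:,::-1])
E
```

```text
(no output)
```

View pics/p8.png

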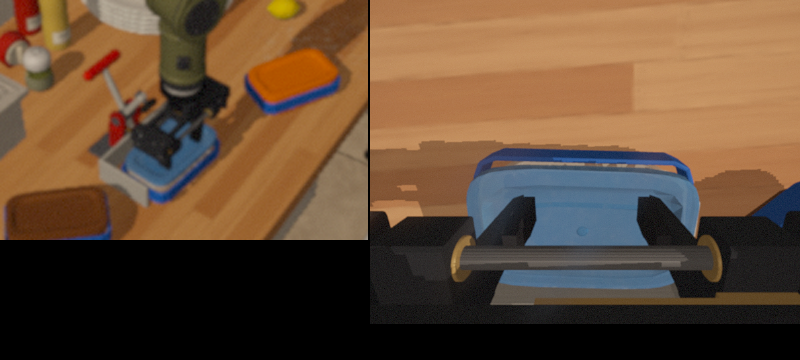

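```bash
python3 - <<'E'
from h import *
st=sensors.get_state();t=np.array(st['tool_pos']);M=R.from_quat(st['eef_rot']).as_matrix();print(t,M.round(3).tolist(),np.round(st['q'],3))
T=-.093;Rm=np.array([[np.cos(T),-np.sin(T)],[np.sin(T),np.cos(T)]]);O=np.array([.607,.031])
tips=[t+M@[0,y,.019] for y in(-.035,.035)]
big=[]
for n in('scene','side','wrist'):
    s=snap(n);h=cv2.cvtColor(s['img'],cv2.COLOR_RGB2HSV);im=s['img'].copy()
    print(n,s['position'].round(3),proj(s,tips).round(1).tolist())
    m=cv2.inRange(h,(95,70,40),(125,255,255));k,l,sb,c=cv2.connectedComponentsWithStats(m)
    for i in range(1,k):
        if sb[i,4]>300:
            print(sb[i])
    for p in proj(s,tips).astype(int): cv2.circle(im,tuple(map(int,p)),2,(255,255,0),-1)
    big.append(im)
s=snap('wrist')
o=np.zeros((600,800,3),np.uint8);o[:300,:400]=cv2.resize(big[0][190:310,240:400],(400,300),interpolation=2);o[:300,400:]=cv2.resize(big[1][200:305,250:390],(400,300),interpolation=2);o[300:,:400]=cv2.resize(big[2],(400,300),interpolation=3)
cv2.imwrite('pics/p9.png',o[:,:,::-1])
E
```

```text
[0.4786876  0.04543612 0.04793454] [[-0.996, 0.094, 0.008], [0.094, 0.996, -0.002], [-0.008, -0.001, -1.0]] [ 0.066  0.842 -0.424  2.121  0.987  0.382  0.301]
scene [-0.057  0.917  1.168] [[329.6, 276.8], [314.3, 291.4]]
[ 286  258   61   49 1117]
[215 321  64  19 444]
side [0.056 1.008 0.564] [[325.9, 269.8], [313.4, 280.3]]
[348 233  55  19 377]
[ 283  249   60   44 1194]
[210 299  73  27 787]
wrist [0.401 0.053 0.213] [[261.1, 275.1], [383.3, 275.0]]
[  144   221   346   144 34620]
[ 569  271   71   67 2080]
[ 191  400  263   28 6643]
```

View pics/p9.png

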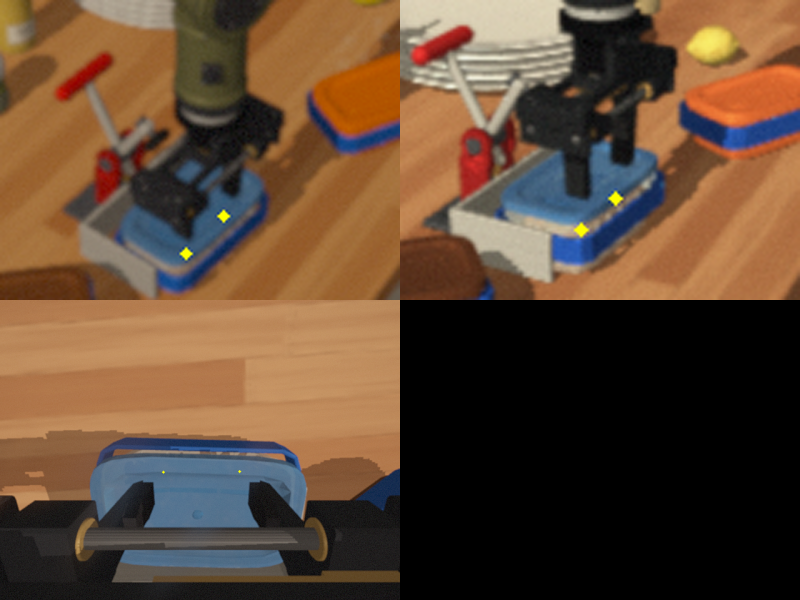

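The marked tips (yellow) don't match the real fingertips. The real ones stand at lid height over the tub and end about 2–3 cm above where I projected them. So this push slid above the lid without contact, with force about 0 and the tub unmoved. The lid gap is still visible. I'll rise, back off and come down lower in front, in slow rows.

Call:
{"method": "step_arm", "body": {
  "steps": [
    [[0,0,-2.5],[0,0,0]],
    [[0,0,-2.5],[0,0,0]],
    [[2.5,0,0],[0,0,0]],
    [[2.5,0,0],[0,0,0]],
    [[2.0,0,0],[0,0,0]],
    [[0.8,0,0],[0,0,0]],
    [[0,0,0],[0,0,0]]
  ]
}}

```text
clock: 10.8
tool_pos: [0.4008, 0.0529, 0.0974]
eef_rot: [0.046, 0.999, -0.001, 0.004]
contact_force: [1.1, -0.1, -0.5]
opening: 0.801
finger_force: 0.0
```

```bash
cat > fm.py <<'E'
from h import *
# press-frame lines of tub front edge (band, z=.046) from wrist + TCP
s=snap('wrist');h=cv2.cvtColor(s['img'],cv2.COLOR_RGB2HSV)
m=cv2.inRange(h,(95,90,40),(125,255,255))
k,l,sb,c=cv2.connectedComponentsWithStats(m);m=(l==l[np.clip(300,0,479),320])|(l==1+sb[1:,4].argmax())
T=-.093;Rm=np.array([[np.cos(T),-np.sin(T)],[np.sin(T),np.cos(T)]]);O=np.array([.607,.031])
st=sensors.get_state();print('tcp',((np.array(st['tool_pos'][:2])-O)@Rm).round(4),round(st['tool_pos'][2],4),np.round(st['q'],2),np.round(st['contact_force'],1))
for c in (260,300,340,380):
    w=np.where(m[:,c])[0]
    if len(w): print(c,w[0],((cast(s,[[c,w[0]]],.046)[0,:2]-O)@Rm).round(4))
E
python3 fm.py
```

```text
tcp [-0.2067  0.0028] 0.0974 [ 0.    0.7  -0.4   2.32  1.02  0.3   0.17] [ 0.8 -1.  -0.3]
260 0 [-0.3522 -0.0304]
300 0 [-0.3521 -0.0091]
340 0 [-0.3521  0.0122]
380 0 [-0.352   0.0336]
```

```bash
sed -i "s/np.where(m\[:,c\])\[0\]/200+np.where(m[200:,c])[0]/" fm.py; python3 fm.py
```

```text
tcp [-0.2064  0.0028] 0.0973 [ 0.    0.7  -0.4   2.32  1.02  0.3   0.17] [0.7 0.1 0.4]
260 200 [-0.2438 -0.0363]
300 200 [-0.2437 -0.0111]
340 200 [-0.2437  0.014 ]
380 200 [-0.2436  0.0391]
```

Call:
{"method": "step_arm", "body": {
  "steps": [
    [[0,0,1.5],[0,0,0]],
    [[0,0,1.5],[0,0,0]],
    [[0,0,1.0],[0,0,0]],
    [[0,0,1.0],[0,0,0]],
    [[0,0,0.8],[0,0,0]],
    [[0,0,0.5],[0,0,0]],
    [[0,0,0],[0,0,0]]
  ]
}}

```text
clock: 11.78
tool_pos: [0.4021, 0.0524, 0.0369]
eef_rot: [0.047, 0.999, -0.001, 0.004]
contact_force: [-0.5, -0.1, -0.3]
opening: 0.8
finger_force: 0.0
```

```bash
python3 fm.py
```

```text
tcp [-0.2061  0.0022] 0.0372 [-0.1   0.83 -0.23  2.35  1.75  0.18 -0.54] [ 0.3 -0.6 -0.6]
260 200 [-0.2546 -0.0258]
300 200 [-0.2546 -0.0077]
340 200 [-0.2545  0.0105]
380 200 [-0.2545  0.0286]
```

```bash
cat > tb.py <<'E'
from h import *
T=-.093;Rm=np.array([[np.cos(T),-np.sin(T)],[np.sin(T),np.cos(T)]]);O=np.array([.607,.031])
st=sensors.get_state();print('tcp',((np.array(st['tool_pos'][:2])-O)@Rm).round(4),round(st['tool_pos'][2],4))
for n in ('scene','side'):
    s=snap(n);h=cv2.cvtColor(s['img'],cv2.COLOR_RGB2HSV)
    m=cv2.inRange(h,(107,190,50),(125,255,255))  # dark-blue band
    m[:, 363 if n=='scene' else 345:]=0;m[310 if n=='scene' else 290:]=0
    k,l,sb,c=cv2.connectedComponentsWithStats(m)
    ys,xs=np.where(m>0);p=(cast(s,np.c_[xs,ys],.03)[:,:2]-O)@Rm
    # front face of band: lowest pixel per column, projected at z=.02
    print(n,len(xs),[(int(cx),int(ys[xs==cx].max()),((cast(s,[[cx,ys[xs==cx].max()]],.02)[0,:2]-O)@Rm).round(3).tolist()) for cx in range(xs.min()+2,xs.max(),8) if (xs==cx).any()])
E
python3 tb.py
```

```text
tcp [-0.2061  0.0022] 0.0372
scene 44 [(306, 301, [-0.128, 0.073]), (314, 303, [-0.149, 0.065]), (322, 296, [-0.151, 0.031])]
side 154 [(306, 289, [-0.127, 0.074]), (314, 289, [-0.146, 0.064]), (322, 285, [-0.153, 0.035]), (330, 278, [-0.154, -0.01])]
```

Call:
{"method": "step_arm", "body": {
  "steps": [
    [[0,0,0.5],[0,0,0]],
    [[-1,0,0],[0,0,0]],
    [[-1,0,0],[0,0,0]],
    [[-1,0,0],[0,0,0]],
    [[-1,0,0],[0,0,0]],
    [[-0.5,0,0],[0,0,0]],
    [[-0.5,0,0],[0,0,0]],
    [[0,0,0],[0,0,0]]
  ]
}}

```text
clock: 12.92
tool_pos: [0.4476, 0.0465, 0.0325]
eef_rot: [0.047, 0.999, -0.003, 0.004]
contact_force: [-3.4, -1.9, 0.2]
opening: 0.8
finger_force: 1.4
```

```bash
python3 tb.py
```

```text
tcp [-0.1602  0.0007] 0.0325
scene 72 [(306, 303, [-0.132, 0.078]), (314, 302, [-0.147, 0.062]), (330, 287, [-0.149, -0.009]), (338, 279, [-0.148, -0.047])]
side 164 [(306, 289, [-0.127, 0.074]), (314, 289, [-0.146, 0.064]), (322, 283, [-0.148, 0.026]), (330, 276, [-0.148, -0.02])]
```

Now in real contact: −3.4 N, and the front moved from −0.153 to −0.148. About 24 mm left to go.

Call:
{"method": "step_arm", "body": {
  "steps": [
    [[-0.5,0,0],[0,0,0]],
    [[-0.5,0,0],[0,0,0]],
    [[-0.5,0,0],[0,0,0]],
    [[-0.4,0,0],[0,0,0]],
    [[0,0,0],[0,0,0]]
  ]
}}

```text
clock: 13.65
tool_pos: [0.467, 0.0452, 0.0328]
eef_rot: [0.047, 0.999, -0.003, 0.004]
contact_force: [-3.0, -1.8, -1.1]
opening: 0.799
finger_force: 1.5
```

Call:
{"method": "step_arm", "body": {
  "steps": [
    [[-0.3,0,0],[0,0,0]],
    [[0,0,0],[0,0,0]]
  ]
}}

```text
clock: 13.9
tool_pos: [0.4699, 0.045, 0.0329]
eef_rot: [0.047, 0.999, -0.002, 0.004]
contact_force: [-4.6, -2.7, -0.1]
opening: 0.802
finger_force: 1.8
```

Call:
{"method": "step_arm", "body": {
  "steps": [
    [[-0.3,0,0],[0,0,0]],
    [[0,0,0],[0,0,0]]
  ]
}}

```text
clock: 14.15
tool_pos: [0.473, 0.0449, 0.033]
eef_rot: [0.047, 0.999, -0.002, 0.004]
contact_force: [-3.7, -3.1, 0.5]
opening: 0.798
finger_force: 1.9
```

Call:
{"method": "step_arm", "body": {
  "steps": [
    [[-0.3,0,0],[0,0,0]],
    [[0,0,0],[0,0,0]]
  ]
}}

```text
clock: 14.4
tool_pos: [0.4743, 0.0447, 0.0328]
eef_rot: [0.047, 0.999, -0.002, 0.003]
contact_force: [-8.1, -2.7, 0.4]
opening: 0.801
finger_force: 3.5
```

Call:
{"method": "step_arm", "body": {
  "steps": [
    [[-0.3,0,0],[0,0,0]],
    [[0,0,0],[0,0,0]]
  ]
}}

```text
clock: 14.65
tool_pos: [0.4744, 0.0446, 0.0325]
eef_rot: [0.046, 0.999, -0.003, 0.001]
contact_force: [-12.3, -0.7, 2.0]
opening: 0.8
finger_force: 6.0
```

```bash
python3 tb.py
```

```text
tcp [-0.1333  0.0013] 0.0325
scene 54 [(306, 298, [-0.121, 0.064]), (322, 282, [-0.119, -0.01]), (330, 275, [-0.121, -0.046])]
side 112 [(307, 286, [-0.121, 0.059]), (315, 278, [-0.118, 0.009]), (323, 272, [-0.12, -0.033])]
```

Home against the back fence at 12 N, with the front at about −0.120. Next I back off, rise and go over to behind the lever bar.

Call:
{"method": "step_arm", "body": {
  "steps": [
    [[2.5,0,0],[0,0,0]],
    [[0,0,-4],[0,0,0]],
    [[0,0,-5],[0,0,0]],
    [[0,0,-5],[0,0,0]],
    [[0,0,-5],[0,0,0]],
    [[0,0,-5],[0,0,0]],
    [[0,0,0],[0,0,0]],
    [[0,0,0],[0,0,0]]
  ],
  "claw": -0.3
}}

```text
clock: 15.75
tool_pos: [0.4532, 0.0484, 0.273]
eef_rot: [0.047, 0.999, -0.002, 0.006]
contact_force: [0.9, -0.4, 0.1]
opening: 0.354
finger_force: 0.0
```

Call:
{"method": "step_arm", "body": {
  "steps": [
    [[-5.4,0,0],[0,0,0]],
    [[-5.4,0,0],[0,0,0]],
    [[-5.4,0,0],[0,0,0]],
    [[-5.4,0,0],[0,0,0]],
    [[-5.4,0,0],[0,0,0]],
    [[0,0,0],[0,0,0]],
    [[0,0,0],[0,0,0]]
  ]
}}

```text
clock: 16.62
tool_pos: [0.7201, 0.0237, 0.2734]
eef_rot: [0.046, 0.999, -0.002, 0.003]
contact_force: [-0.5, -0.1, -0.7]
opening: 0.35
finger_force: 0.0
```

```bash
cat > mk.py <<'E'
from h import *
st=sensors.get_state();t=np.array(st['tool_pos']);M=R.from_quat(st['eef_rot']).as_matrix()
T=-.093;Rm=np.array([[np.cos(T),-np.sin(T)],[np.sin(T),np.cos(T)]]);O=np.array([.607,.031])
print(t,(t[:2]-O)@Rm)
W=lambda x,y,z:np.r_[O+Rm@[x,y],z]
o=np.zeros((600,800,3),np.uint8)
for n,(x,y,w,hh),(X,Y,k) in [('scene',(215,130,133,133),(0,0,3)),('side',(220,130,133,133),(400,0,3)),('wrist',(0,0,640,480),(0,400,.41))]:
    s=snap(n);c=cv2.resize(s['img'][y:y+hh,x:x+w],None,fx=k,fy=k,interpolation=2)
    def mark(P,col):
        for p in proj(s,P): cv2.circle(c,tuple(int(v) for v in (p-[x,y])*k),2,col,-1)
    mark([t+M@[0,a,.019] for a in(-.02,.02)],(255,255,0))
    mark([t],(255,255,255))
    mark([W(.048,a,.173) for a in(-.045,.045)],(0,255,0))
    mark([W(-.124,-.085,.046),W(-.124,.085,.046),W(-.02,-.085,.046)],(255,0,255))
    o[Y:Y+c.shape[0],X:X+c.shape[1]]=c[:600-Y]
cv2.imwrite('pics/p10.png',o[:,:,::-1])
E
python3 mk.py
```

```text
[0.72007802 0.02371604 0.27343828] [0.1132658  0.00324862]
```

View pics/p10.png

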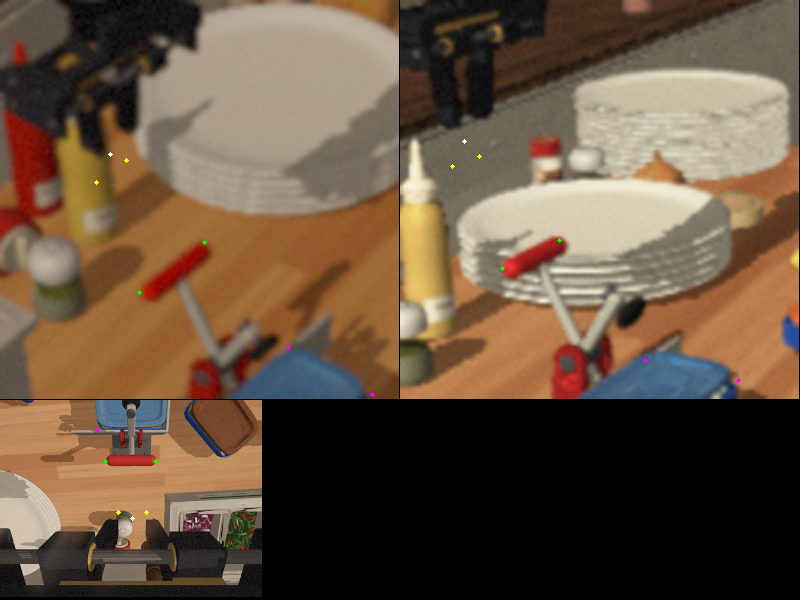

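Bar marks (green) fit well. The real fingertips, at scene-crop (122,122)/(85,145) and side-crop (78,118)/(47,122), sit above the predicted ones. I'll triangulate them.

```bash
python3 - <<'E'
from h import *
a=snap('scene');b=snap('side')
def tri(u,v):
    A=[];
    n=[]
    for s,p in((a,u),(b,v)):
        d=cast(s,p,0)[0]-s['position'];n.append(((s['position']),d/np.linalg.norm(d)))
    M=sum(np.eye(3)-np.outer(d,d) for _,d in n);B=sum((np.eye(3)-np.outer(d,d))@p for p,d in n)
    return np.linalg.solve(M,B)
T=-.093;Rm=np.array([[np.cos(T),-np.sin(T)],[np.sin(T),np.cos(T)]]);O=np.array([.607,.031])
for u,v in(((122,122),(78,118)),((85,145),(47,122))):
    P=tri(np.r_[215,130]+np.array(u)/3,np.r_[220,130]+np.array(v)/3);print(P.round(3),((P[:2]-O)@Rm).round(3))
# tub home check from wrist: lid contour
s=snap('wrist');h=cv2.cvtColor(s['img'],cv2.COLOR_RGB2HSV)
m=cv2.inRange(h,(98,70,60),(112,170,255));m[120:]=0
k,l,sb,c=cv2.connectedComponentsWithStats(m);i=1+sb[1:,4].argmax();print(sb[i])
x,y,w,hh=sb[i,:4]
for row in(20,40):
    xs=np.where(l[row]==i)[0];print(row,xs.min(),xs.max(),((cast(s,[[xs.min(),row],[xs.max(),row]],.06)[:,:2]-O)@Rm).round(3).tolist())
for z in(.054,.064): print(((cast(s,[[300,y+hh],[340,y+hh],[380,y+hh]],z)[:,:2]-O)@Rm).round(3).tolist())
E
```

```text
[ 0.726 -0.006  0.288] [ 0.122 -0.026]
[0.725 0.047 0.297] [0.116 0.027]
[ 331    0   78   71 4717]
20 334 406 [[-0.065, 0.013], [-0.064, 0.081]]
40 332 405 [[-0.048, 0.011], [-0.048, 0.082]]
[[-0.022, -0.021], [-0.022, 0.019], [-0.021, 0.06]]
[[-0.02, -0.02], [-0.02, 0.019], [-0.02, 0.058]]
```

The tips are really about 18 mm above the tool reading. The tub is home: lid left edge y=0.082, back edge x≈−0.021. Descending behind the bar to reading z≈0.140.

Call:
{"method": "step_arm", "body": {
  "steps": [
    [[0,-0.3,4.4],[0,0,0]],
    [[0,0,4.4],[0,0,0]],
    [[0,0,4.5],[0,0,0]],
    [[0,0,0],[0,0,0]],
    [[1.5,0,0],[0,0,0]],
    [[1.5,0,0],[0,0,0]],
    [[1,0,0],[0,0,0]],
    [[0.5,0,0],[0,0,0]],
    [[0,0,0],[0,0,0]]
  ]
}}

```text
clock: 18.05
tool_pos: [0.6776, 0.0235, 0.1428]
eef_rot: [0.047, 0.999, -0.002, 0.005]
contact_force: [0.1, -0.9, 0.4]
opening: 0.351
finger_force: 0.0
```

Call:
{"method": "step_arm", "body": {
  "steps": [
    [[0.7,0,0],[0,0,0]],
    [[0.7,0,0],[0,0,0]],
    [[0.7,0,0],[0,0,0]]
  ]
}}

```text
clock: 18.42
tool_pos: [0.6615, 0.0254, 0.1447]
eef_rot: [0.048, 0.999, -0.001, 0.01]
contact_force: [6.7, -0.5, 5.0]
opening: 0.352
finger_force: 3.3
```

Call:
{"method": "step_arm", "body": {
  "steps": [
    [[0.8,0,0],[0,0,0]],
    [[0.8,0,0],[0,0,0]],
    [[0.8,0,0],[0,0,0]],
    [[0.8,0,0],[0,0,0]]
  ]
}}

```text
clock: 18.92
tool_pos: [0.6225, 0.0284, 0.1407]
eef_rot: [0.047, 0.999, -0.002, 0.003]
contact_force: [0.3, -0.1, 0.9]
opening: 0.352
finger_force: 0.0
```

Call:
{"method": "step_arm", "body": {
  "steps": [
    [[0.7,0,0],[0,0,0]],
    [[0.7,0,0],[0,0,0]],
    [[0.7,0,0],[0,0,0]]
  ]
}}

```text
clock: 19.3
tool_pos: [0.6028, 0.0304, 0.1411]
eef_rot: [0.047, 0.999, -0.002, 0.004]
contact_force: [-0.4, -0.7, 0.8]
opening: 0.352
finger_force: 0.0
```

```bash
cat > bar.py <<'E'
from h import *
T=-.093;Rm=np.array([[np.cos(T),-np.sin(T)],[np.sin(T),np.cos(T)]]);O=np.array([.607,.031])
W=lambda x,y,z:np.r_[O+Rm@[x,y],z]
for n in('scene','side'):
    s=snap(n);h=cv2.cvtColor(s['img'],cv2.COLOR_RGB2HSV)
    m=cv2.inRange(h,(0,150,60),(6,255,255))|cv2.inRange(h,(172,150,60),(180,255,255))
    m[:, :255]=0;m[:190]=0;m[330:]=0;m[:,400:]=0
    k,l,st,c=cv2.connectedComponentsWithStats(m)
    for i in range(1,k):
        if st[i,4]>15: print(n,st[i],c[i].round(1))
    print('bar open,up,over',proj(s,[W(.048,0,.173),W(0,0,.185),W(-.048,0,.173)]).round(1).tolist())
E
python3 bar.py
```

```text
scene [289 226  23  25 160] [299.4 236.3]
scene [278 250  15  21 175] [283.3 259.9]
bar open,up,over [[272.6, 219.0], [285.7, 222.9], [299.4, 233.7]]
side [284 214  21  15 141] [293.6 220.7]
side [271 245  19  24 240] [277.5 256.2]
bar open,up,over [[263.8, 214.7], [278.0, 213.1], [293.1, 219.9]]
```

The lever has snapped over, with the bar at the predicted "over" position. Backing away and up.

Call:
{"method": "step_arm", "body": {
  "steps": [
    [[-3,0,0],[0,0,0]],
    [[-3,0,0],[0,0,0]],
    [[0,0,-4.5],[0,0,0]],
    [[0,0,-4.5],[0,0,0]],
    [[0,0,-4.5],[0,0,0]],
    [[0,0,0],[0,0,0]],
    [[0,0,0],[0,0,0]]
  ]
}}

```text
clock: 20.27
tool_pos: [0.6617, 0.0249, 0.2762]
eef_rot: [0.047, 0.999, -0.002, 0.004]
contact_force: [-0.4, -0.9, -0.5]
opening: 0.346
finger_force: 0.0
```

```bash
python3 bar.py; python3 - <<'E'
from h import *
T=-.093;Rm=np.array([[np.cos(T),-np.sin(T)],[np.sin(T),np.cos(T)]]);O=np.array([.607,.031])
W=lambda a,z:np.r_[O+Rm@[-.1*np.sin(a-.5)*-1*-1,0],z]
for n in('scene','side'):
    s=snap(n)
    for a in(.9,.95,1.,1.04,1.06): print(n,a,proj(s,[np.r_[O+Rm@[-.1*np.sin(a-.5),0],.085+.1*np.cos(a-.5)]]).round(1)[0])
    h=cv2.cvtColor(s['img'],cv2.COLOR_RGB2HSV)
    m=cv2.inRange(h,(98,70,60),(112,170,255));m[:, 363 if n=='scene' else 345:]=0;m[:,:270]=0;m[310 if n=='scene' else 290:]=0;m[:220]=0
    k,l,sb,c=cv2.connectedComponentsWithStats(m);ys,xs=np.where(l==1+sb[1:,4].argmax())
    for z in(.06,): 
        P=(cast(s,np.c_[xs,ys],z)[:,:2]-O)@Rm;print(n,'lid span',P.min(0).round(3),P.max(0).round(3))
E
```

```text
scene [288 226  24  24 162] [299.4 236.3]
scene [278 250  15  21 171] [283.4 259.9]
bar open,up,over [[272.6, 219.0], [285.7, 222.9], [299.4, 233.7]]
side [284 214  21  15 137] [293.8 220.7]
side [271 245  18  24 240] [277.5 256.3]
bar open,up,over [[263.8, 214.7], [278.0, 213.1], [293.1, 219.9]]
scene 0.9 [296.8 231.1]
scene 0.95 [298.1 232.4]
scene 1.0 [299.4 233.7]
scene 1.04 [300.4 234.8]
scene 1.06 [300.9 235.3]
scene lid span [-0.137 -0.078] [-0.031  0.09 ]
side 0.9 [290.2 218. ]
side 0.95 [291.7 219. ]
side 1.0 [293.1 220. ]
side 1.04 [294.2 220.9]
side 1.06 [294.8 221.4]
side lid span [-0.143 -0.077] [-0.032  0.101]
```

```bash
python3 -c "from plant import finish_job; print(finish_job())"
```

```text
the job is handed in; nothing more can be done
None
```

I pushed the tub home against both fences and snapped the lever over onto the lid, then handed the job in at about 20 s. The images put the lever at about 1.0 rad; I did not measure the shut lid directly, and no verdict came back.

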